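# Move the snap cover from the empty case to the colour cakes

### The job

Squeeze the two orange tabs of the snap cover together to free it from the empty blue case, and clip it onto the grey frame with the colour cakes in the wooden tray: feel for the opening, press the cover fully home and let the tabs spring out so that it is locked. Be gentle: do not crush the tabs, wrench a cover that is still latched or press hard on the frames, and leave everything else on the table where it is.

Things in the scene. Friction and masses are not known exactly. Their poses are not given: they have to be found in the camera images.
- cover_mid (a point): Snap cover: loose white plate 88 x 76 mm (x, y), 3 mm thick, with two upright orange tabs; 95 g, same after a half turn. Point: on its axis, 18 mm above the plate's underside, mid-height of the tabs; z up. Tabs stand at x = 0 on the +y and -y sides, 24 mm wide in x, tops 32 mm above the underside, outer faces 56 mm apart. Thin plastic: over 25 N on a tab cracks it.
- tab_left (a joint): How far the +y tab is pressed in: 0 sprung fully out, 0.0055 m at its stop (both at the stop: faces 45 mm apart). Its own spring gives 3.6 N at first touch and 8.6 N at the stop, and pushes it back out when let go. Its foot has a barb, 6.5 to 13 mm below the plate's underside, 4 mm proud of the tab's outer face, that catches under a frame's lip.
- tab_right (a joint): The same for the -y tab. A barb clears the lip once its tab is in by about 3 mm (4.5 mm if the cover sits to one side): press both well in, and keep them so while lifting or lowering the cover.
- cover_foot (a point): Bottom of the cover's plug, on its axis, 10 mm below the plate's underside. The plug, 63 x 55 mm (x, y), its lower edges rounded to 4 mm, enters a frame's opening with 2 mm clearance on each y side and 3.5 mm on each x side; resting on a rim outside the opening it stands 10 to 13 mm too high.
- case: Blue clip case, fixed, empty, foot 116 x 104 mm; the cover starts clipped on it, axes alike. Origin: centre of its underside. Frame 100 x 92 mm, rim 33 mm above the table, opening 70 x 59 mm (x, y), lips 5 mm thick along the long sides; the plate's underside rests on the rim. The clips break if cover and case press or pull on each other with over 25 N.
- tray: Wooden tray, fixed, 112 x 128 mm (x, y), edge 10 mm high. Origin: centre of its underside. In it stands the grey clip frame with six colour cakes: size, opening and lips as the blue case's, rim 33 mm above the table, axes along the tray's. The clips break over 25 N.
- tray_rim (a point): Point fixed to the tray, above its centre at the height of the grey frame's rim (33 mm above the table). The grey frame itself is not measured: it may stand up to 12 mm off this point either way along the tray's y, the line the tabs close on (not in x), and must be seen or felt for; a sideways push of about 15 N slides it in the tray.
- mug_white: Bystander: white mug, 76 mm wide, 85 mm high; origin at the centre of its underside
- mug_grey: Bystander: unglazed grey mug, 80 mm wide, 88 mm high; origin at the centre of its underside
- jar: Bystander: small amber jar, 44 mm wide, 55 mm high; origin at the centre of its underside
- bowl: Bystander: terracotta bowl, 120 mm wide, 50 mm high; origin at the centre of its underside
- brush: Bystander: flat brush, 200 mm long, lying along its x
- stilt: Bystander: white ceramic ring, 60 mm across, 12 mm high; origin at the centre of its underside
- rib: Bystander: spatula with a wooden handle, 180 mm long, lying along its x
There are look-alikes about, which are no part of the job. What is shaped like the part that bears cover_mid but yellow is not meant. Several things have the shape of the case; the one meant has the colours described above.

How it is judged:
By the outcome, as a careful person would: the job done as asked, in the order asked, and still so for the second after the job is handed in, with the robot touching nothing.
It also fails if it takes over 58 s, if anything falls off the work surface, if the arm or the gripper's body presses on something with over 40 N, if the wrist force passes 120 N, or if a joint passes its speed limit or range.

### The arm

A 6-joint arm with a two-finger parallel gripper is mounted at the origin on the work surface. World frame = base frame: x ahead of the robot, y to its left, z up, the work surface at z = 0. Lengths are in m, angles in rad, forces in N, time in s.
With the tool pointing down it reaches from about 0.225 to 0.875 m from the base axis. Payload 3.4 kg.
Tool frame: the origin (TCP) lies on the centre line of the jaws, within the pads' length; the fingertips stand 17 mm ahead of it and the grasp point (between the pads) lies 2 mm behind it (nose_length is the distance from the TCP to the fingertips, in m); z points along the fingers, y is the line along which they close (so a half turn about z gives the same grasp; the last joint's range is limited). The gripper opens to 85 mm and grips with 20 to 120 N. Pads are 22 mm wide; open, the fingers measure 114 mm over their backs; the gripper's body (76 mm by 85 mm) begins 54 mm behind the grasp point. The pads swing forward as they close: fully open they stand 13 mm farther back than shut.
Start: joints at [-0.121, 0.276, 1.505, -0, 1.361, -0.121], TCP at [0.575, -0, 0.248] pointing down, gripper open.
Joint ranges: [-2.89, 2.89], [-0.75, 2.08], [0.22, 2.7], [-1.18, 4.32], [0.11, 2.71], [-2.7, 2.7]. Speed limits (rad/s): [2.57, 2.57, 3.14, 3.14, 3.14, 3.14].

### API

Orientations are given as a unit quaternion [w, x, y, z].
In Python, from rig import get_state, get_image, sign_off, find_in, place_of, nose_length gives the robot as it stands.
- The arm moves only by the tool apply_moves, never from a script. Its argument "deltas" is one flat list of numbers, 5 for each row, row after row: the finger opening in mm, from 0 to 85.4, then the shift along the tool's x, y, z in mm, then the turn about the tool's z in degrees. A call has 1 to 12 rows; each row is the pose to reach, as a shift and turn from the pose commanded when the call began, along the tool's axes at that moment; what a row does not reach only later rows make up. A row lasts 1/12 s, in which the tool goes at most 41.7 mm and 7.16 degrees, less where a joint would pass 70% of its speed; a pose out of reach is approached as far as the arm can. A call with a gripper value outside its range is refused whole. The fingers move at their own pace and stop on an object; "squeeze" is the grip in N (left out, the last holds). Time passes only in rows, so rows that repeat a pose let the fingers close. It gives the time, the measured TCP pose, the force, the opening and the grip force at its end, in the units of the state.
- get_state(): the state, without advancing time (a new reading comes with each control period).
- get_image(name): name is "scene" or "side" or "wrist"; returns a dict with "frame" (384x512x3 uint8, red, green, blue), "K" (3x3 intrinsics, pixels), "position" and "orientation" of the camera in the world. Camera axes: x right, y down, z forward; pixel columns grow to the right and rows downward; lengths in m; the calibration is good to about 2 mm. A picture is of the moment at which its call begins. There is no depth.
- sign_off(): hands the job in; it is judged then, once.
Trained networks look in a picture, given as the dict that the camera call returned (one of the last four; its "shot" number tells which), for a name from the list of things; names that differ only in an ending like _2 or _b are one class to them, and where a whole thing is asked for, a point or a joint stands for the part that bears it (a point fixed in the world has none). Each returns a list of dicts, best first, with "score" (0 to 1); they miss things now and then, are a little off and sometimes report something else, mostly with a low value. They report only what shows in the picture. A call takes as long as a camera call. They do not tell look-alikes from the thing itself.
- find_in(query, picture): "point" ([column, row] in pixels, amid what is visible of it).
- place_of(query, picture): "point" ([column, row] in pixels: a listed point, or the origin of a listed thing).
The state is a dict: "clock": time; "qpos": joint angles; "qd": joint speeds; "effort": joint torques, N m; "position": TCP position; "ee_rot": TCP orientation; "contact_force": force on the tool from outside, world axes, zero at the start; "moment": the same for the moment, N m; "width": finger opening in m; "gripper_force": force on a finger pad.
Only numpy, scipy, OpenCV 4.12 (cv2) and the standard library are available. Lean on these libraries where they do the work, as an engineer would, in place of code of your own. Each camera call takes 0.05 s, during which the arm holds its last target. There are 200 camera calls.

## Working session

There is one attempt and no reset: what is moved stays moved. The work goes in short steps, Python scripts to look and compute and a tool call to move; the robot and the scene stay as the last step left them, time stands still between calls to the robot, and variables do not carry over. Pictures are saved under pics/ and viewed, at most 10 in all, crops included, and the job is handed in when it is done.

Besides the shell and the picture viewer there is one more tool, called in YAML: its name, and indented under it one key for each argument. apply_moves: Moves the arm, as the interface text tells. Its arguments: {"type":"object","properties":{"deltas":{"type":"array"},"squeeze":{"type":"number"}},"required":["deltas"]}

```bash
ls; mkdir -p pics; cat > h.py <<'E'
import numpy as np, cv2
from rig import *
from scipy.spatial.transform import Rotation as R
def rot(q): return R.from_quat(np.r_[q[1:],q[0]]).as_matrix()
def save(im,name,scale=1.5,crop=None):
    f=im["frame"][...,::-1]
    if crop: c0,r0,c1,r1=crop; f=f[r0:r1,c0:c1]
    cv2.imwrite("pics/"+name,cv2.resize(f,None,fx=scale,fy=scale,interpolation=cv2.INTER_CUBIC))
def ground(im,p,z):
    d=rot(im["orientation"])@np.linalg.inv(im["K"])@np.r_[p,1.]
    o=np.array(im["position"]); return o+d*(z-o[2])/d[2]
def proj(im,X):
    c=rot(im["orientation"]).T@(np.array(X)-im["position"]); c=im["K"]@c; return c[:2]/c[2]
E
python3 - <<'E'
from h import *
a=get_image("scene");b=get_image("side")
fs=[]
for im,n in((a,'scene'),(b,'side')):
    print(n,np.round(im["position"],3))
    for q,z in(("cover_mid",.051),("case",0),("tray",0),("tray_rim",.033)):
        for r in place_of(q,im): print(q,np.round(r["point"]),round(r["score"],2),np.round(ground(im,r["point"],z),3))
f=np.vstack([a["frame"],b["frame"]])[...,::-1]
cv2.imwrite("pics/1.png",cv2.resize(f,None,fx=.78,fy=.78))
save(a,"2.png",1.55)
s=get_state();print(s)
E
```

```text
pics
scene [ 0.837 -0.532  1.118]
cover_mid [182. 226.] 0.94 [ 0.349 -0.218  0.051]
cover_mid [223. 195.] 0.6 [ 0.386 -0.07   0.051]
cover_mid [238. 245.] 0.59 [ 0.516 -0.176  0.051]
case [120. 232.] 0.89 [ 0.184 -0.319  0.   ]
tray [295. 168.] 0.69 [0.502 0.164 0.   ]
tray_rim [302. 169.] 0.74 [0.528 0.153 0.033]
tray_rim [304. 304.] 0.53 [ 0.752 -0.212  0.033]
side [-0.301  0.827  1.049]
cover_mid [288. 218.] 0.95 [ 0.361 -0.038  0.051]
cover_mid [281. 174.] 0.7 [ 0.515 -0.184  0.051]
case [389. 213.] 0.83 [ 0.179 -0.322  0.   ]
case [279. 190.] 0.78 [ 0.505 -0.166  0.   ]
tray [207. 239.] 0.72 [0.507 0.158 0.   ]
{'clock': 0.5, 'qpos': array([-1.20994941e-01,  2.75893061e-01,  1.50496895e+00, -5.90574731e-06,
        1.36065707e+00, -1.20967098e-01]), 'qd': array([ 0.0009403 , -0.00092463, -0.00010587, -0.00060878,  0.00054972,
       -0.00072887]), 'effort': array([-7.70570241e-04, -4.16258991e+01, -2.45876902e+01, -1.79308267e-04,
        1.41117427e-03,  7.39960456e-06]), 'position': array([ 5.75011203e-01, -5.86397217e-06,  2.48304442e-01]), 'ee_rot': array([3.07397633e-05, 7.07116189e-01, 7.07097372e-01, 2.04073343e-05]), 'contact_force': array([-0.91789507, -0.68121262, -0.3763948 ]), 'moment': array([ 0.02620037, -0.02433563,  0.02098385]), 'gripper_force': 0.0, 'width': 0.08522269609742823}
```

View pics/2.png

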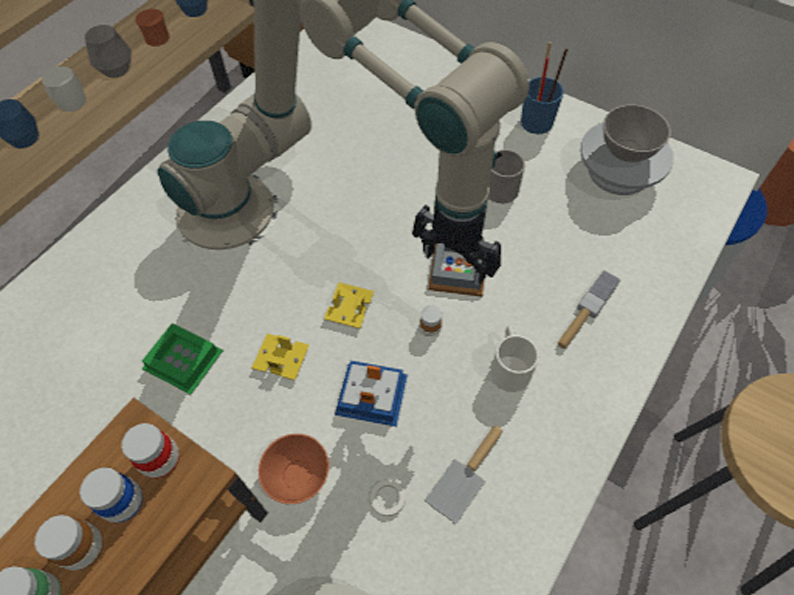

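The cover candidates in the scene image are: white with orange tabs on the blue case at (240,250), yellow at (182,226), and yellow at (225,197). The green case at (117,232) is also a look-alike. The white/orange one on the blue case fits the description. I'll confirm it with an enlarged crop and move above it.

apply_moves:
  deltas: [85, -36, -12, 0, 0, 85, -72, -24, 0, 0, 85, -108, -36, 0, 0, 85, -144, -48, 0, 0, 85, -180, -60, 0, 0, 85, -180, -60, 0, 0, 85, -180, -60, 0, 0]

```text
clock: 1.08
position: [0.5145, -0.1818, 0.2484]
ee_rot: [0.0, 0.709, 0.706, 0.0]
contact_force: [0.4, 1.6, 1.3]
width: 0.0849
gripper_force: 0.0
```

```bash
python3 - <<'E'
from h import *
w=get_image("wrist");a=get_image("scene")
for im,n in((w,'wrist'),(a,'scene')):
    print(n,np.round(im["position"],3),np.round(im["orientation"],3))
    for q,z in(("cover_mid",.051),("cover_foot",.023),("case",0),("tray",0),("tray_rim",.033)):
        for r in place_of(q,im): print(q,np.round(r["point"],1),round(r["score"],2),np.round(ground(im,r["point"],z),4))
save(w,"3.png",1.5)
save(a,"4.png",4,(255,120,355,210))
print(get_state()["position"],w["K"])
E
```

```text
wrist [ 0.514 -0.112  0.374] [ 0.138  0.99  -0.002  0.   ]
cover_mid [265.1 162.1] 0.63 [ 0.5243 -0.1734  0.051 ]
cover_mid [114.5 193.7] 0.6 [ 0.345  -0.2107  0.051 ]
cover_mid [133.4  48.9] 0.56 [ 0.3869 -0.0535  0.051 ]
cover_foot [148.1  55.8] 0.91 [ 0.3917 -0.0556  0.023 ]
cover_foot [126.6 184.9] 0.84 [ 0.3476 -0.2075  0.023 ]
cover_foot [261.9 162.6] 0.71 [ 0.5212 -0.1793  0.023 ]
cover_foot [263.3 166.1] 0.61 [ 0.5229 -0.1838  0.023 ]
case [260.8 161.1] 0.88 [ 0.5202 -0.1817  0.    ]
case [ 28.6 256. ] 0.75 [ 0.1784 -0.3215  0.    ]
scene [ 0.837 -0.532  1.118] [-0.259  0.921  0.279 -0.087]
cover_mid [235.7 249.1] 0.85 [ 0.5186 -0.1898  0.051 ]
cover_mid [225.  191.4] 0.65 [ 0.3834 -0.0551  0.051 ]
cover_mid [181.5 227.4] 0.59 [ 0.3506 -0.2209  0.051 ]
cover_foot [240.1 249.8] 0.74 [ 0.5219 -0.1756  0.023 ]
cover_foot [178.3 231.7] 0.67 [ 0.3389 -0.2287  0.023 ]
case [117.1 230.7] 0.92 [ 0.1733 -0.3211  0.    ]
case [238.4 256.2] 0.68 [ 0.5226 -0.187   0.    ]
tray [294.4 170.4] 0.9 [0.5027 0.1558 0.    ]
tray_rim [298.1 166.4] 0.84 [0.5144 0.155  0.033 ]
[ 0.51516008 -0.17962297  0.24831307] [[283.11500389   0.         256.12868868]
 [  0.         283.11500389 187.58631337]
 [  0.           0.           1.        ]]
```

View pics/3.png

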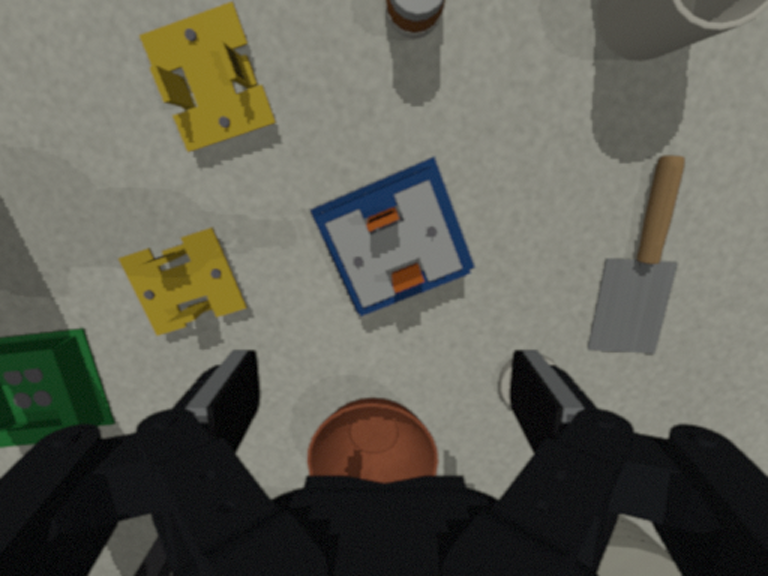

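View pics/4.png

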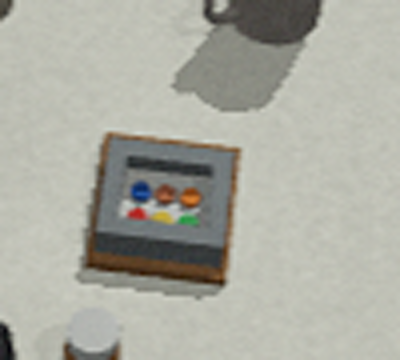

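The wrist image shows the white cover with its orange tabs at about (255,146) and (271,185) px, seated in the blue case, with yellow look-alikes on the left. The crop shows the tray with the grey frame and six cakes. Next I'll work out the plate's pose.

```bash
cat >> h.py <<'E'
def rect(im,mask,z):
    """min-area rect on plane z of the largest blob: centre, sizes, angles(deg)"""
    n,l,st,_=cv2.connectedComponentsWithStats(mask.astype(np.uint8)); 
    k=1+np.argmax(st[1:,4]); ys,xs=np.nonzero(l==k)
    P=np.array([ground(im,(x,y),z)[:2] for x,y in zip(xs,ys)])
    (c,s,ang)=cv2.minAreaRect((P*1000).astype(np.float32)); return np.round(c,1),np.round(s,1),round(ang,1)
def hsv(im): return cv2.cvtColor(im["frame"],cv2.COLOR_RGB2HSV)
E
python3 - <<'E'
from h import *
w=get_image("wrist");h=hsv(w);H,S,V=[h[...,i].astype(int) for i in range(3)]
roi=np.zeros(H.shape,bool);roi[95:220,195:325]=1
blue=(H>95)&(H<130)&(S>110)&roi
# region inside blue hull
hull=cv2.convexHull(np.argwhere(blue)[:,::-1].astype(np.int32))
m=np.zeros(H.shape,np.uint8);cv2.fillConvexPoly(m,hull,1)
m=cv2.erode(m,np.ones((3,3)))
plate=(m>0)&(S<50)&(V>90)
print("plate",rect(w,plate,.036), plate.sum())
print("bluehull z0",rect(w,m>0,0.0))
org=(H<22)&(S>130)&(m>0)
n,l,st,c=cv2.connectedComponentsWithStats(org.astype(np.uint8))
for i in range(1,n):
    if st[i,4]>15:
        ys,xs=np.nonzero(l==i);print(st[i],c[i],ground(w,c[i],.05)[:2], ground(w,c[i],.055)[:2])
print(h[150,240],h[146,255])
E
```

```text
plate (array([ 521.8, -178.4]), array([88.3, 76.8]), 22.3) 3413
bluehull z0 (array([ 522.7, -180.7]), array([112.3, 104.5]), 22.4)
[244 140  21  16 182] [254.08241758 147.74725275] [ 0.51219949 -0.15477964] [ 0.51223198 -0.15408774]
[261 178  21  19 262] [270.16030534 186.71755725] [ 0.53119912 -0.20102014] [ 0.53093793 -0.19961351]
[ 40   6 120] [ 11 204  75]
```

apply_moves:
  deltas: [85, 1.6, 6.8, 0, 7, 85, 1.6, 6.8, 10, 14, 85, 1.6, 6.8, 25, 21, 85, 1.6, 6.8, 40, 28, 85, 1.6, 6.8, 55, 35, 85, 1.6, 6.8, 70, 42, 85, 1.6, 6.8, 85, 49, 85, 1.6, 6.8, 100, 56, 85, 1.6, 6.8, 110, 63, 85, 1.6, 6.8, 115, 67.7, 85, 1.6, 6.8, 115, 67.7, 85, 1.6, 6.8, 115, 67.7]

```text
clock: 2.73
position: [0.5218, -0.1784, 0.1332]
ee_rot: [-0.0, 0.981, 0.194, -0.0]
contact_force: [0.1, -0.0, -0.3]
width: 0.0852
gripper_force: 0.0
```

```bash
python3 - <<'E'
from h import *
w=get_image("wrist");h=hsv(w);H,S,V=[h[...,i].astype(int) for i in range(3)]
s=get_state();print(s["position"],s["ee_rot"],s["qpos"][5],s["width"]);T=rot(s["ee_rot"]);print(T.round(3))
try: print(nose_length())
except Exception as e: print(nose_length,e)
print(proj(w,[.5218,-.1784,.051]))
org=(H<22)&(S>150)
n,l,st,c=cv2.connectedComponentsWithStats(org.astype(np.uint8))
for i in range(1,n):
    if st[i,4]>60: print(st[i],c[i],ground(w,c[i],.05)[:2])
for r in place_of("cover_mid",w): print(np.round(r["point"],1),round(r["score"],2),np.round(ground(w,r["point"],.051),4))
plate=(S<50)&(V>90)
print(rect(w,plate,.036))
save(w,"5.png",1.2)
E
```

```text
[ 0.52213724 -0.17858132  0.13365037] [1.81670620e-04 9.80934903e-01 1.94336315e-01 2.83471394e-04] 0.7239259740277523 0.08495601883274032
[[ 0.924  0.381  0.001]
 [ 0.381 -0.924 -0.   ]
 [ 0.     0.    -1.   ]]
0.017 'float' object is not callable
[256.70390684 199.8932609 ]
[ 47  61  36  56 839] [68.87127533 90.00834327] [ 0.5461334  -0.02677211]
[219 178  11  43 387] [223.97416021 198.15245478] [ 0.5131613  -0.15458935]
[284 178  13  43 424] [289.5259434  198.18160377] [ 0.53245076 -0.20146043]
[ 394  236  118   81 5263] [460.74862246 266.30286909] [ 0.53239088 -0.35735231]
[411 343  26  11 141] [424.18439716 348.15602837] [ 0.44811937 -0.37403062]
[256.2 196.7] 0.85 [ 0.524  -0.1771  0.051 ]
[ 70.2 279.2] 0.59 [ 0.3975 -0.0605  0.051 ]
(array([ 519. , -169.2]), array([277.3, 462.6]), 22.4)
```

View pics/5.png

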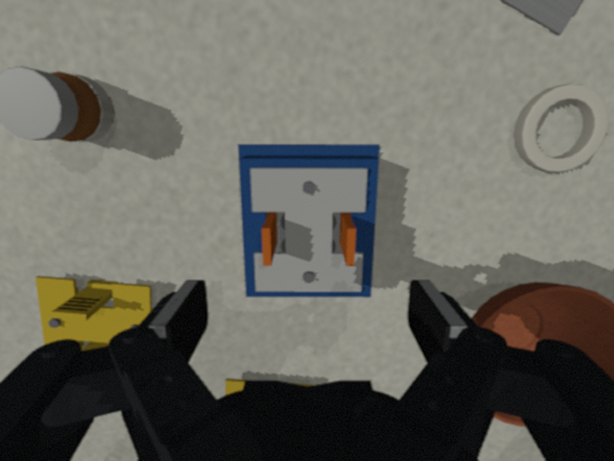

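The picture shows the cover centred: tabs at (224,198) and (289.5,198), with their midpoint on the tool axis. No bystander is near the fingers. Descending.

apply_moves:
  deltas: [85, 0, 0, 30, 0, 85, 0, 0, 55, 0, 85, 0, 0, 70, 0, 85, 0, 0, 75, 0, 75, 0, 0, 75, 0, 66, 0, 0, 75, 0, 60, 0, 0, 75, 0, 57, 0, 0, 75, 0, 57, 0, 0, 75, 0, 57, 0, 0, 75, 0]
  squeeze: 20

```text
clock: 3.67
position: [0.5223, -0.1786, 0.0591]
ee_rot: [0.0, 0.981, 0.193, 0.001]
contact_force: [0.2, -0.1, -0.0]
width: 0.0571
gripper_force: 0.0
```

```bash
python3 - <<'E'
from h import *
w=get_image("wrist");s=get_state();print(s["position"],s["contact_force"],s["width"],s["gripper_force"])
save(w,"6.png",2.2,(110,110,400,360))
E
```

```text
[ 0.52214241 -0.17853843  0.0589295 ] [-0.60963999  0.61203632  0.66452856] 0.057260877350991134 0.0
```

View pics/6.png

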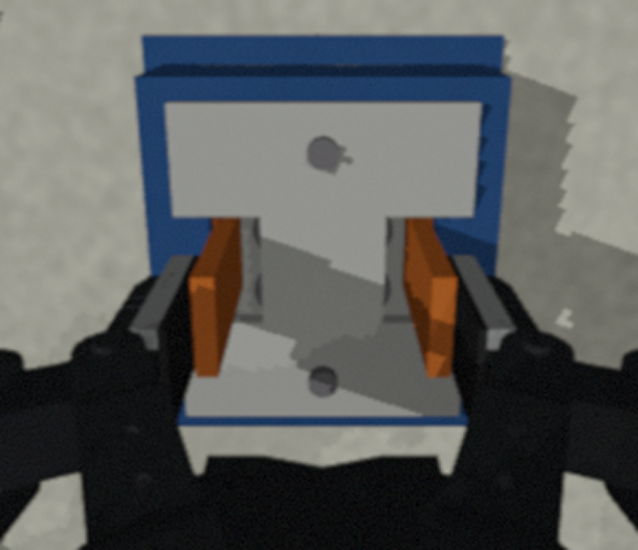

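Both pads stand just outside the tabs and centred (in the crop, tabs at (215,320) and (430,320)). Now I'll close slowly to press them in.

apply_moves:
  deltas: [55, 0, 0, 0, 0, 53, 0, 0, 0, 0, 51, 0, 0, 0, 0, 49, 0, 0, 0, 0, 47.5, 0, 0, 0, 0, 46, 0, 0, 0, 0, 46, 0, 0, 0, 0, 46, 0, 0, 0, 0]
  squeeze: 20

```text
clock: 4.38
position: [0.5224, -0.1788, 0.0598]
ee_rot: [0.001, 0.981, 0.193, 0.001]
contact_force: [-1.3, 0.2, 9.3]
width: 0.0461
gripper_force: 7.9
```

apply_moves:
  deltas: [45.5, 0, 0, -1, 0, 45.5, 0, 0, -2, 0, 45.5, 0, 0, -3, 0, 45.5, 0, 0, -4, 0]

```text
clock: 4.72
position: [0.5215, -0.1782, 0.062]
ee_rot: [-0.0, 0.981, 0.193, -0.0]
contact_force: [0.8, 0.1, -1.5]
width: 0.0459
gripper_force: 8.1
```

apply_moves:
  deltas: [45.5, 0, 0, -2, 0, 45.5, 0, 0, -4, 0, 45.5, 0, 0, -6, 0, 45.5, 0, 0, -9, 0, 45.5, 0, 0, -13, 0, 45.5, 0, 0, -18, 0, 45.5, 0, 0, -25, 0, 45.5, 0, 0, -35, 0, 45.5, 0, 0, -50, 0, 45.5, 0, 0, -60, 0, 45.5, 0, 0, -60, 0]

```text
clock: 5.63
position: [0.5236, -0.1792, 0.1253]
ee_rot: [0.002, 0.981, 0.193, 0.002]
contact_force: [-0.3, -0.1, -1.8]
width: 0.0456
gripper_force: 8.1
```

```bash
python3 - <<'E'
from h import *
a=get_image("scene");w=get_image("wrist");b=get_image("side");s=get_state();print(s["position"],s["contact_force"],s["width"],s["gripper_force"],s["qpos"])
for im in(a,b):
    for q,z in(("tray",0),("tray_rim",.033)):
        for r in place_of(q,im): print(q,np.round(r["point"],1),round(r["score"],2),np.round(ground(im,r["point"],z),4))
A=cv2.resize(a["frame"][120:250,190:360],None,fx=2.3,fy=2.3,interpolation=cv2.INTER_CUBIC)
W=cv2.resize(w["frame"],(399,299)); 
B=cv2.resize(b["frame"][170:300,150:320],None,fx=2.3,fy=2.3,interpolation=cv2.INTER_CUBIC)
cv2.imwrite("pics/7.png",np.hstack([np.vstack([A,B])[:,:391],np.vstack([W,np.zeros((299,399,3),np.uint8)])])[...,::-1])
E
```

```text
[ 0.52160195 -0.17828592  0.12230528] [ 0.03242383  0.47917853 -1.40000697] 0.045873663787725213 8.108560144901276 [-4.55632403e-01  3.40865564e-01  1.74639637e+00  7.59301129e-05
  1.05438689e+00  7.25978646e-01]
tray [293.2 173.4] 0.75 [0.5055 0.1437 0.    ]
tray_rim [298.2 165.4] 0.97 [0.5127 0.1585 0.033 ]
tray [206.8 241. ] 0.77 [0.502 0.163 0.   ]
tray [234.9 211. ] 0.57 [0.536  0.0113 0.    ]
tray_rim [203.5 229.2] 0.84 [0.5196 0.1577 0.033 ]
```

View pics/7.png

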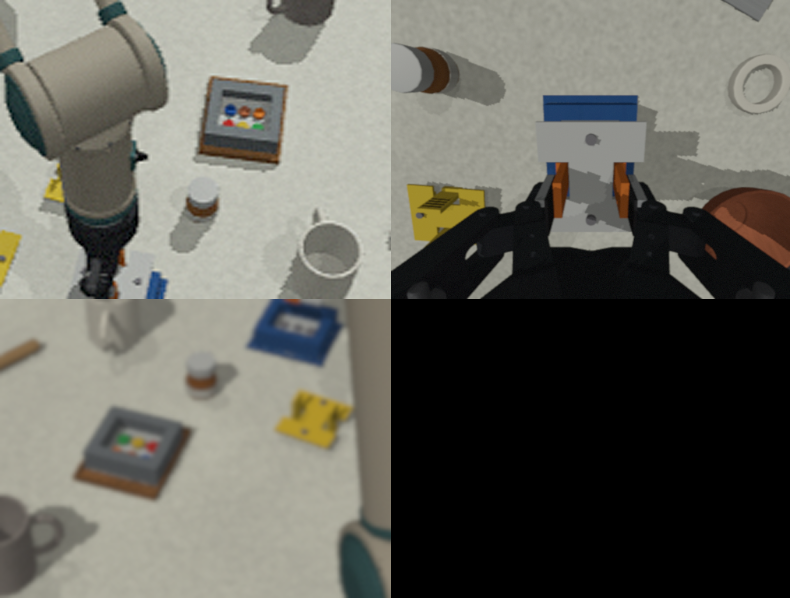

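The cover is free of the case and held by the tabs. Next I'll carry it, raised, to above the tray.

apply_moves:
  deltas: [45.5, 0, 0, -35, 0, 45.5, 5, -10, -70, 0, 45.5, 17, -45, -100, 0, 45.5, 30, -80, -125, 0, 45.5, 43, -115, -135, 0, 45.5, 56, -150, -135, 0, 45.5, 69, -185, -135, 0, 45.5, 82, -220, -135, 0, 45.5, 95, -255, -135, 0, 45.5, 108, -287, -135, 0, 45.5, 118, -313, -135, 0, 45.5, 118, -313, -135, 0]

```text
clock: 6.98
position: [0.5115, 0.161, 0.2567]
ee_rot: [-0.002, 0.981, 0.196, -0.0]
contact_force: [0.6, 0.1, -1.1]
width: 0.0456
gripper_force: 8.1
```

apply_moves:
  deltas: [45.5, 0, 0, 0, 0, 45.5, 0, 0, 0, 0]

```text
clock: 7.15
position: [0.512, 0.1555, 0.2568]
ee_rot: [0.0, 0.981, 0.194, -0.001]
contact_force: [0.8, 0.4, -1.1]
width: 0.0458
gripper_force: 8.1
```

```bash
python3 - <<'E'
from h import *
w=get_image("wrist");s=get_state();print(s["position"],s["contact_force"],s["width"],s["gripper_force"],s["qpos"])
np.save("w.npy",w["frame"])
for q,z in(("tray",0),("tray_rim",.033)):
        for r in place_of(q,w): print(q,np.round(r["point"],1),round(r["score"],2),np.round(ground(w,r["point"],z),4))
save(w,"8.png",1.5)
E
```

```text
[0.51212518 0.15508556 0.25691785] [-0.38561517  0.19371724 -2.17066831] 0.045584808386822544 8.111347407102585 [ 1.64500631e-01  2.11346664e-01  1.57249599e+00 -8.05216604e-04
  1.35860381e+00  1.34682346e+00]
tray [257.9 159.7] 0.77 [0.5123 0.1533 0.    ]
tray_rim [256.2 165.6] 0.73 [0.5101 0.155  0.033 ]
tray_rim [365.7 186. ] 0.7 [0.5386 0.0152 0.033 ]
tray_rim [257.  222.6] 0.23 [0.4392 0.1247 0.033 ]
```

View pics/8.png

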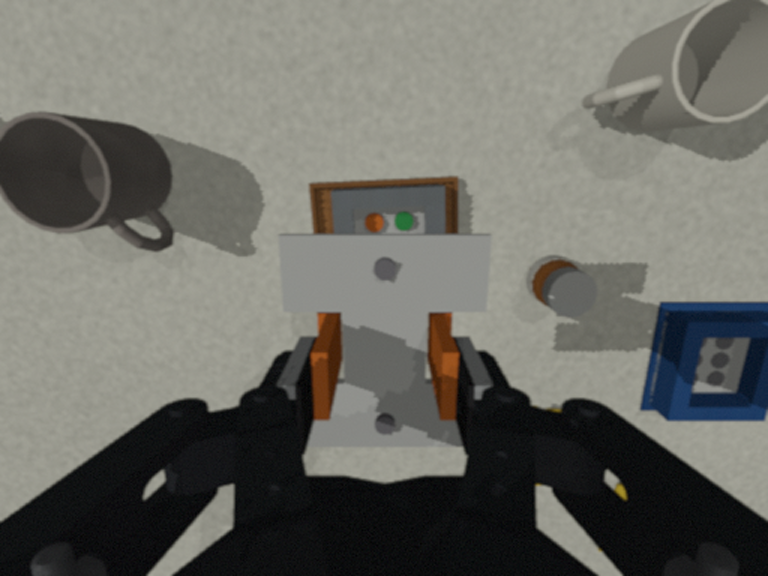

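The held cover hides most of the tray (it spans about (208,122)–(305,155) px). The grey frame is between brown edges that are nearly aligned with the tool. I'll back off along tool x to see it whole.

apply_moves:
  deltas: [45.5, -35, 0, 0, 0, 45.5, -70, 0, 0, 0, 45.5, -90, 0, 0, 0, 45.5, -90, 0, 0, 0, 45.5, -90, 0, 0, 0, 45.5, -90, 0, 0, 0]

```text
clock: 7.8
position: [0.4301, 0.1213, 0.2578]
ee_rot: [0.0, 0.981, 0.193, 0.001]
contact_force: [1.0, 0.8, -1.5]
width: 0.0455
gripper_force: 8.1
```

```bash
python3 - <<'E'
from h import *
w=get_image("wrist");s=get_state();print(s["position"],s["ee_rot"]);print(np.round(w["position"],4),np.round(w["orientation"],4))
np.save("w.npy",w["frame"])
for q,z in(("tray",0),("tray_rim",.033)):
        for r in place_of(q,w): print(q,np.round(r["point"],1),round(r["score"],2),np.round(ground(w,r["point"],z),4))
save(w,"9.png",3,(150,30,390,220))
import pickle;pickle.dump(w,open("w.pkl","wb"))
E
```

```text
[0.43026028 0.12153186 0.25765738] [4.81643789e-05 9.81229735e-01 1.92840206e-01 9.27028722e-04]
[0.4933 0.1477 0.3831] [ 0.1137  0.8221 -0.5527 -0.0761]
tray [257.1  94.2] 0.89 [0.5095 0.1527 0.    ]
tray_rim [255.7  95.8] 0.87 [0.5058 0.1531 0.033 ]
```

View pics/9.png

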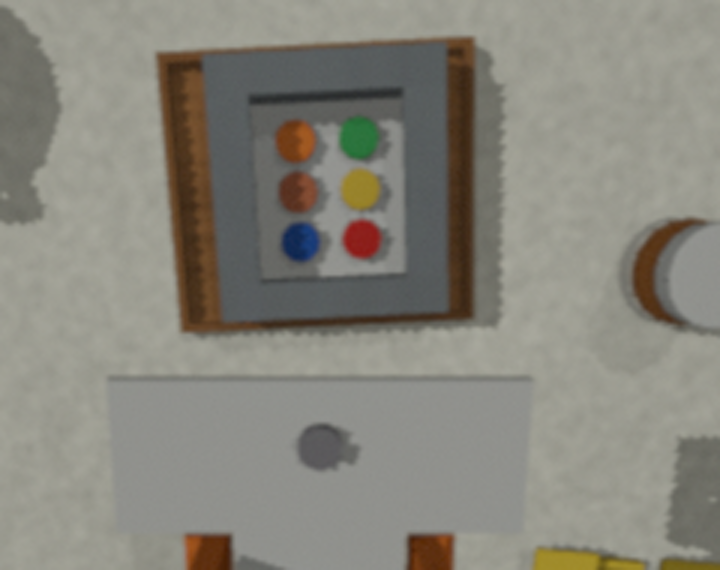

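The crop shows the grey frame shifted right in the tray. Its rim corners are at crop px (203,55), (447,42), (448,315), (218,322), and the opening is about (249,97)–(406,272). Next I'll fit its pose.

```bash
python3 - <<'E'
from h import *
import pickle
from scipy.optimize import least_squares
w=pickle.load(open("w.pkl","rb"))
def fit(px,L,Wd,z,name,th0=22*np.pi/180):
    P=np.array([ground(w,np.array(p)/3+[150-.33,30-.33],z)[:2] for p in px])
    # image order: TL,TR,BR,BL; image up=+tool x, right=+tool y
    loc=np.array([[L,-Wd],[L,Wd],[-L,Wd],[-L,-Wd]])/2
    def model(v):
        c,s=np.cos(v[2]),np.sin(v[2]); return np.c_[v[0]+loc[:,0]*c+loc[:,1]*s, v[1]+loc[:,0]*s-loc[:,1]*c]
    r=least_squares(lambda v:(model(v)-P).ravel(),[.51,.155,th0])
    print(name,np.round(r.x[:2],4),np.degrees(r.x[2]).round(1),"res mm",np.round((model(r.x)-P)*1000,1).tolist()); return r.x
a=fit([(203,55),(447,42),(448,315),(218,322)],.100,.092,.033,"frame")
b=fit([(249,97),(403,90),(406,272),(262,280)],.070,.059,.033,"opening")
fit([(157,55),(474,40),(472,318),(185,330)],.112,.128,.010,"tray")
s=get_state();T=rot(s["ee_rot"]);yaw=np.degrees(np.arctan2(T[1,0],T[0,0]));print("tool yaw",yaw)
c=(a+b)/2
d=T.T@(np.r_[c[:2],0]-np.r_[s["position"][:2],0]);print("shift mm",d*1000, "turn(about tool z)",yaw-np.degrees(c[2]))
E
```

```text
frame [0.5106 0.1504] 24.3 res mm [[0.3, 0.4], [-0.6, -0.3], [0.1, 0.9], [0.2, -1.0]]
opening [0.5114 0.1503] 25.0 res mm [[0.8, 0.5], [1.3, 0.4], [-0.9, -1.0], [-1.1, 0.1]]
tray [0.5097 0.153 ] 24.8 res mm [[0.8, 0.7], [1.6, -0.2], [-0.3, -1.6], [-2.1, 1.0]]
tool yaw 22.27879152505925
shift mm [8.57070029e+01 4.22624864e+00 5.85365930e-02] turn(about tool z) -2.354911748222161
```

apply_moves:
  deltas: [45.5, 30, 1, 0, -1, 45.5, 60, 2, 10, -2.4, 45.5, 85.7, 4.2, 35, -2.4, 45.5, 85.7, 4.2, 65, -2.4, 45.5, 85.7, 4.2, 95, -2.4, 45.5, 85.7, 4.2, 125, -2.4, 45.5, 85.7, 4.2, 150, -2.4, 45.5, 85.7, 4.2, 165, -2.4, 45.5, 85.7, 4.2, 172, -2.4, 45.5, 85.7, 4.2, 172, -2.4, 45.5, 85.7, 4.2, 172, -2.4]

```text
clock: 8.87
position: [0.5108, 0.1506, 0.0854]
ee_rot: [0.0, 0.977, 0.214, 0.0]
contact_force: [-0.3, 0.7, -1.0]
width: 0.0451
gripper_force: 8.1
```

```bash
python3 - <<'E'
from h import *
b=get_image("side");a=get_image("scene");w=get_image("wrist");s=get_state();print(s["position"],s["contact_force"],s["width"],s["ee_rot"])
A=cv2.resize(a["frame"][110:230,240:370],(390,360),interpolation=cv2.INTER_CUBIC)
B=cv2.resize(w["frame"][20:220,140:370],(400,360),interpolation=cv2.INTER_CUBIC)
cv2.imwrite("pics/10.png",np.hstack([A,B])[...,::-1])
E
```

```text
[0.51114603 0.15069657 0.08666784] [ 0.02341264  0.34305332 -0.38909754] 0.04547202967046576 [9.62508867e-05 9.76846700e-01 2.13934705e-01 1.56739688e-03]
```

View pics/10.png

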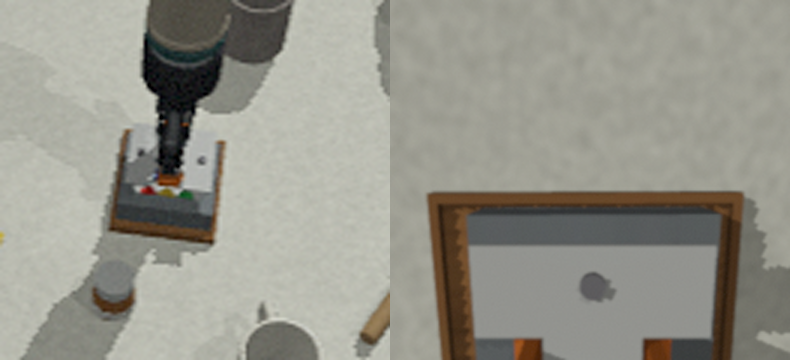

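The picture shows the cover parallel to the frame and centred on it within about 1 mm (in the wrist crop, cover columns 468–716 against frame 468–722). Lowering carefully.

apply_moves:
  deltas: [45.5, 0, 0.5, 3, 0, 45.5, 0, 0.5, 6, 0, 45.5, 0, 0.5, 9, 0, 45.5, 0, 0.5, 11, 0, 45.5, 0, 0.5, 13, 0, 45.5, 0, 0.5, 15, 0, 45.5, 0, 0.5, 15, 0]

```text
clock: 9.6
position: [0.5098, 0.1499, 0.0698]
ee_rot: [-0.0, 0.977, 0.214, -0.0]
contact_force: [0.0, -0.6, -1.5]
width: 0.0457
gripper_force: 8.1
```

apply_moves:
  deltas: [45.5, 0, 0, 1, 0, 45.5, 0, 0, 2, 0, 45.5, 0, 0, 3, 0, 45.5, 0, 0, 4, 0, 45.5, 0, 0, 5, 0, 45.5, 0, 0, 5, 0]

```text
clock: 10.1
position: [0.5099, 0.15, 0.0651]
ee_rot: [0.0, 0.977, 0.214, -0.0]
contact_force: [-0.4, -1.0, -0.7]
width: 0.0458
gripper_force: 8.1
```

apply_moves:
  deltas: [45.5, 0, 0, 1, 0, 45.5, 0, 0, 2, 0, 45.5, 0, 0, 3, 0, 45.5, 0, 0, 4, 0, 45.5, 0, 0, 4, 0]

```text
clock: 10.52
position: [0.5099, 0.1499, 0.0611]
ee_rot: [0.0, 0.977, 0.214, -0.0]
contact_force: [-0.5, -0.2, -1.8]
width: 0.0454
gripper_force: 8.1
```

apply_moves:
  deltas: [45.5, 0, 0, 0.7, 0, 45.5, 0, 0, 1.4, 0, 45.5, 0, 0, 2, 0, 45.5, 0, 0, 2, 0]

```text
clock: 10.85
position: [0.5103, 0.15, 0.06]
ee_rot: [0.0, 0.977, 0.214, 0.0]
contact_force: [-1.5, -0.2, 4.9]
width: 0.0456
gripper_force: 8.1
```

apply_moves:
  deltas: [45.5, 0, 0, 0.8, 0, 45.5, 0, 0, 0.8, 0, 46.5, 0, 0, 1.1, 0, 48, 0, 0, 1.5, 0, 49.5, 0, 0, 1.9, 0, 51, 0, 0, 2.3, 0, 52.5, 0, 0, 2.7, 0, 54, 0, 0, 3, 0, 55, 0, 0, 3.2, 0]

```text
clock: 11.6
position: [0.5107, 0.1501, 0.0571]
ee_rot: [0.0, 0.977, 0.214, 0.001]
contact_force: [-0.3, 0.5, 6.3]
width: 0.055
gripper_force: 4.0
```

apply_moves:
  deltas: [57, 0, 0, 0, 0, 60, 0, 0, 0, 0, 66, 0, 0, 0, 0, 68, 0, 0, 0, 0, 68, 0, 0, -15, 0, 68, 0, 0, -40, 0, 68, 0, 0, -75, 0, 68, -30, 0, -110, 0, 68, -60, 0, -150, 0, 68, -90, 0, -172, 0, 68, -90, 0, -172, 0, 68, -90, 0, -172, 0]

```text
clock: 12.6
position: [0.4278, 0.112, 0.2302]
ee_rot: [0.0, 0.977, 0.214, 0.002]
contact_force: [0.5, 0.1, 0.0]
width: 0.0679
gripper_force: 0.0
```

```bash
python3 - <<'E'
from h import *
w=get_image("wrist");a=get_image("scene");b=get_image("side");s=get_state();print(s["position"],s["contact_force"],s["width"],s["gripper_force"])
A=w["frame"][20:170,150:370];A=cv2.resize(A,(440,300),interpolation=cv2.INTER_CUBIC)
B=cv2.resize(b["frame"][190:290,160:280],(360,300),interpolation=cv2.INTER_CUBIC)
C=cv2.resize(a["frame"][110:210,250:370],(360,300),interpolation=cv2.INTER_CUBIC);D=cv2.resize(a["frame"],(440,300))
cv2.imwrite("pics/11.png",np.vstack([np.hstack([A,B]),np.hstack([D,C])])[...,::-1])
for n,im in(("w",w),("a",a),("b",b)):
    for q,z in(("cover_mid",.051),("cover_foot",.023)):
        for r in place_of(q,im)[:3]: print(n,q,np.round(r["point"],1),round(r["score"],2),np.round(ground(im,r["point"],z),4))
h=hsv(w);H,S,V=[h[...,i].astype(int) for i in range(3)]
org=(H<14)&(S>170); org[170:]=0
n,l,st,c=cv2.connectedComponentsWithStats(org.astype(np.uint8))
for i in range(1,n):
    if st[i,4]>40: print(st[i],c[i],ground(w,c[i],.05)[:2])
E
```

```text
[0.42869949 0.11260578 0.22704321] [ 0.15533417 -0.33962527 -0.43657784] 0.06778900349106078 0.0
w cover_mid [357.2 255.7] 0.97 [ 0.3857 -0.0403  0.051 ]
w cover_mid [257.2  84.7] 0.91 [0.5113 0.1493 0.051 ]
w cover_mid [445.6 326.3] 0.54 [ 0.3448 -0.196   0.051 ]
w cover_foot [351.  245.3] 0.87 [ 0.3858 -0.0422  0.023 ]
w cover_foot [253.5  86.8] 0.57 [0.5096 0.1529 0.023 ]
a cover_mid [295.  164.3] 0.95 [0.5076 0.1452 0.051 ]
a cover_mid [180.7 226.9] 0.62 [ 0.3477 -0.2209  0.051 ]
a cover_mid [248.7 322.8] 0.61 [ 0.6616 -0.3345  0.051 ]
a cover_foot [180.5 230.7] 0.71 [ 0.3422 -0.2227  0.023 ]
a cover_foot [293.  169.4] 0.7 [0.5039 0.1425 0.023 ]
a cover_foot [224.3 195.7] 0.68 [ 0.3788 -0.0563  0.023 ]
b cover_mid [289.1 216.2] 0.77 [ 0.3623 -0.0446  0.051 ]
b cover_mid [330.  197.5] 0.64 [ 0.3259 -0.1991  0.051 ]
b cover_foot [285.2 222.7] 0.88 [ 0.3707 -0.0386  0.023 ]
b cover_foot [204.9 229.4] 0.74 [0.5241 0.1488 0.023 ]
b cover_foot [330.1 202. ] 0.57 [ 0.33   -0.2103  0.023 ]
[228  73   7  26 164] [230.81707317  85.83536585] [0.49916621 0.17330784]
[278  73   7  26 174] [281.01149425  85.48850575] [0.52078037 0.12697257]
```

View pics/11.png

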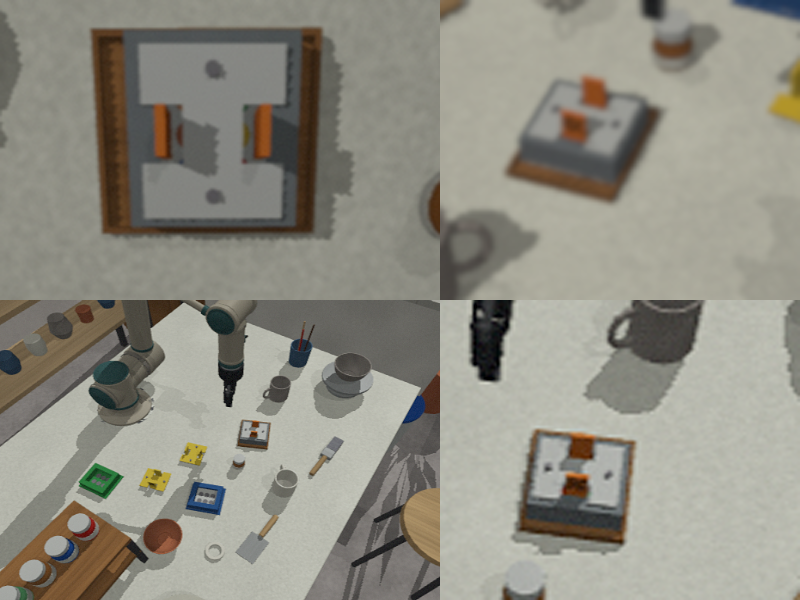

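The pictures show the cover flush and level on the grey frame, both tabs out and symmetric ((231,86) and (281,85) in the wrist view). The last grip reading was 55 mm at 4 N, which puts the barbs under the lips. Nothing else has moved.

```bash
python3 -c "from rig import sign_off; print(sign_off())"
```

```text
the job is handed in; nothing more can be done
None
```

The white cover is off the blue case and clipped flush on the grey frame in the tray, both tabs sprung out, nothing else visibly moved; the job was handed in at about 13 s on the robot clock, and no verdict was returned.

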